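Hang the two measures on the rail by their open clips

TASK

Put the two dipper measures away on the worktop rail: slide each one's open clip sideways onto the rod and let it hang there freely, the large measure to the left of the collar in the middle of the rod and the small measure to the right of it (as seen from the robot). Leave everything else standing where it is.

Things in the scene. Friction and masses are not known exactly. Their poses are not given: they have to be found in the camera images.
- rail: Fixed steel rail on the worktop: a level rod, 10 mm in diameter, 260 mm long, axis 165 mm up, on two 12 mm posts at its ends (round feet 72 mm across; 20 mm balls on top). A dark collar, 18 mm across, 8 mm wide, marks the rod's middle. Origin: on the worktop under the rod's middle; y along the rod to the robot's left, z up, x across the rod away from the robot. Turned by up to 0.3 rad.
- rail_mid (a point): Middle of the rod, on its axis, inside the collar (165 mm up); axes as the rail's. A wall cabinet hangs beyond the rail, from about x = 0.59 on and 0.49 m up: keep the wrist low and clear of it.
- rail_left (a point): On the rod's axis, 65 mm left of the middle: centre of the left bay.
- rail_right (a point): On the rod's axis, 65 mm right of the middle: centre of the right bay.
- large_measure: Large dipper measure, 0.14 to 0.26 kg, upright, 190 mm tall: steel cup 68 mm wide, 55 mm high; upright flat handle at the cup's edge with a dark wooden grip at the top; an open C-shaped clip on the handle's front. Origin: at the underside, straight below the clip's centre; the cup's centre lies 16 mm to +x, the handle 20 mm to -x. z up. At the start +x points away from the robot, within 0.5 rad.
- large_measure_clip (a point): Centre of the large measure's clip, 120 mm above the underside: a steel ring with axis y, 12 mm wide, 26 mm inside, wall 4 mm, with a gap about 16 mm high that faces +x, level with this point. Hung, the measure balances nearly upright: the rod touches the ring's top inside, this point 8 mm below the rod's axis. Axes as the measure's.
- large_measure_grip (a point): Point to take the large measure: inside its wooden grip, 12 mm thick along y, 16 mm along x, from 33 mm below this point to 22 mm above it. It lies 20 mm behind (-x) and 48 mm above the clip's centre.
- small_measure: Small dipper measure, 0.075 to 0.145 kg: as the large one, same handle, grip, clip, 190 mm overall height and origin, but its cup is only 44 mm wide and 30 mm high (its centre 4 mm to +x of the origin). At the start +x points away from the robot, within 0.5 rad.
- small_measure_clip (a point): Centre of the small measure's clip: the same clip as on the large one, gap to +x.
- small_measure_grip (a point): Point to take the small measure, on its wooden grip: as on the large one.
- pepper_mill: Bystander: wooden pepper mill, 58 mm across, 130 mm tall, origin at its underside.
- jam_jar: Bystander: jam jar, 68 mm across, 84 mm tall, behind the rail, origin at its underside.
- honey_jar: Bystander: honey jar with a dark lid, 64 mm across, 99 mm tall, origin at its underside.
- shaker_0: Bystander: small pale glass shaker, 31 mm across, 42 mm tall, origin at its underside.
- shaker_1: Bystander: small black shaker, 31 mm across, 42 mm tall, near the front edge, origin at its underside.
- garlic: Bystander: garlic bulb, 56 mm across, 56 mm tall, origin at its underside.
Mind the look-alikes: they are no part of the job. What is shaped like the large_measure but purple or yellow is not meant.

How it is judged:
By the outcome, as a careful person would: the job done as asked, in the order asked, and still so for the second after the job is handed in, with the robot touching nothing.
It also fails if it takes over 67 s, if anything falls off the work surface, if the arm or the gripper's body presses on something with over 40 N, if the wrist force passes 120 N, or if a joint passes its speed limit or range.

ROBOT

A 6-joint arm with a two-finger parallel gripper is mounted at the origin on a cart in front of the work surface, level with it; the furniture and walls round the work are solid. World frame = base frame: x ahead of the robot, y to its left, z up, the work surface at z = 0. Lengths are in m, angles in rad, forces in N, time in s.
With the tool pointing down it reaches from about 0.35 to 0.775 m from the base axis. Payload 5.5 kg.
Tool frame: the origin (TCP) lies at the very end of the fingers, on their centre line; the grasp point (between the pads) lies 19 mm behind it; z points along the fingers, y is the line along which they close (so a half turn about z gives the same grasp; the last joint's range is limited). The gripper opens to 85 mm and grips with 20 to 120 N. Pads are 22 mm wide; open, the fingers measure 114 mm over their backs; the gripper's body (76 mm by 85 mm) begins 54 mm behind the grasp point. The pads swing forward as they close: fully open they stand 13 mm farther back than shut.
Start: joints at [-1.403, 0.313, 0.046, 1.304, 0, 1.431], TCP at [0.174, -0.548, 0.231] pointing down, gripper open.
Joint ranges: [-2.76, 2.76], [-0.86, 1.69], [-1.03, 1.26], [-2.2, 2.34], [-1.47, 1.5], [-3.14, 3.14]. Speed limits (rad/s): [2.57, 2.57, 3.14, 3.14, 3.14, 3.14].

INTERFACE

Orientations are given as a unit quaternion [w, x, y, z].
In Python, from workcell import env, imaging, ticket gives the robot as it stands. The module is installed in compiled form; this text tells all that it offers.
- The arm moves only by the tool apply_moves, never from a script. Its argument "rows" is a list of rows, each an object with "xyz": the shift along the tool's x, y, z in mm, a list of three; "turn": the turn, a rotation vector about the tool's x, y, z in rad, a list of three; "grip": the opening, from 0 (shut) to 1 (fully open). A call has 1 to 12 rows; each row is the pose to reach, as a shift and turn from the pose commanded when the call began, along the tool's axes at that moment; what a row does not reach only later rows make up. A row lasts 1/12 s, in which the tool goes at most 41.7 mm and 7.16 degrees, less where a joint would pass 70% of its speed; a pose out of reach is approached as far as the arm can. A call with a gripper value outside its range is refused whole. The fingers move at their own pace and stop on an object; "force" is the grip in N (left out, the last holds). Time passes only in rows, so rows that repeat a pose let the fingers close. It gives the time, the measured TCP pose, the force, the opening and the grip force at its end, in the units of the state.
- env.get_state(): the state, without advancing time (a new reading comes with each control period).
- imaging.read_camera(name): name is "scene" or "top" or "wrist"; returns a dict with "color" (400x640x3 uint8, blue, green, red), "z_map" (400x640 float32, m along the optical axis (not along the pixel's ray), 0 where there is no reading), "camera_matrix" (3x3 intrinsics, pixels), "view" (4x4, takes a point from world to camera coordinates). Camera axes: x right, y down, z forward; pixel columns grow to the right and rows downward; lengths in m; the calibration is good to about 2 mm. A picture is of the moment at which its call begins.
- ticket.hand_in(): hands the job in; it is judged then, once.
The state is a dict: "clock": time; "joint_pos": joint angles; "qvel": joint speeds; "tau": joint torques, N m; "tcp_pos": TCP position; "orientation": TCP orientation; "wrist_force": force on the tool from outside, world axes, zero at the start; "ft_torque": the same for the moment, N m; "finger_gap": finger opening in m; "grip_force": force on a finger pad.
Only numpy, scipy, OpenCV 4.12 (cv2) and the standard library are available. Lean on these libraries where they do the work, as an engineer would, in place of code of your own. Each camera call takes 0.05 s, during which the arm holds its last target. There are 200 camera calls.

## Working session

There is one attempt and no reset: what is moved stays moved. The work goes in short steps, Python scripts to look and compute and a tool call to move; the robot and the scene stay as the last step left them, time stands still between calls to the robot, and variables do not carry over. Pictures are saved under pics/ and viewed, at most 13 in all, crops included, and the job is handed in when it is done.

Besides the shell and the picture viewer there is one more tool, called after ">>>" in YAML: its name, and indented under it one key for each argument. apply_moves: Moves the arm, as the interface text tells. Its arguments: {"type":"object","properties":{"rows":{"type":"array"},"force":{"type":"number"}},"required":["rows"]}

```bash
mkdir -p pics
cat > h.py <<'E'
import numpy as np, cv2
from workcell import env, imaging, ticket
def cam(n):
    c=imaging.read_camera(n); return c
def pts(c):
    K=c['camera_matrix'];z=c['z_map'];v,u=np.mgrid[0:400,0:640]
    P=np.stack([(u-K[0,2])/K[0,0]*z,(v-K[1,2])/K[1,1]*z,z,np.ones_like(z)],-1)
    W=P@np.linalg.inv(c['view']).T
    W[z==0]=np.nan
    return W[...,:3]
def proj(c,p):
    q=c['view']@np.r_[p,1]; q=c['camera_matrix']@q[:3]; return q[:2]/q[2]
E
python3 - <<'E'
from h import *
for n in ['scene','top']:
    c=cam(n); cv2.imwrite(f'pics/{n}0.png',c['color']); np.savez(f'{n}0.npz',**c)
    print(n,np.linalg.inv(c['view'])[:3].round(3).tolist(),c['camera_matrix'].tolist())
print(env.get_state())
E
```

```text
scene [[-0.62, -0.357, 0.699, -0.317], [-0.785, 0.283, -0.551, 0.867], [-0.001, -0.89, -0.456, 0.655]] [[476.12701893089314, 0.0, 311.8599475940401], [0.0, 476.12701893089314, 205.91217099320815], [0.0, 0.0, 1.0]]
top [[-0.022, -0.996, 0.084, 0.424], [-1.0, 0.021, -0.016, 0.235], [0.015, -0.085, -0.996, 1.268]] [[425.39480249478345, 0.0, 321.3493407136669], [0.0, 425.39480249478345, 198.22536541801654], [0.0, 0.0, 1.0]]
{'clock': 0.1, 'joint_pos': array([-1.40258976e+00,  3.13944672e-01,  4.51109119e-02,  1.30360121e+00,
       -1.35918388e-05,  1.43118766e+00]), 'qvel': array([ 0.0005243 , -0.00258692,  0.00197961, -0.00025711,  0.00050398,
        0.00018115]), 'tau': array([ 3.46062108e-03, -4.81725597e+01,  2.99243724e+01,  1.27185925e-02,
       -3.74075989e-05,  2.89712510e-06]), 'tcp_pos': array([ 0.17411848, -0.54753417,  0.23049451]), 'orientation': array([-8.19142840e-04,  9.88179251e-01,  1.53300675e-01, -1.85102907e-05]), 'wrist_force': array([-0.84993934,  0.21139759, -0.98006169]), 'ft_torque': array([ 0.03216271, -0.06690449, -0.00952488]), 'grip_force': 0.0, 'finger_gap': 0.08550073830897031}
```

View pics/scene0.png

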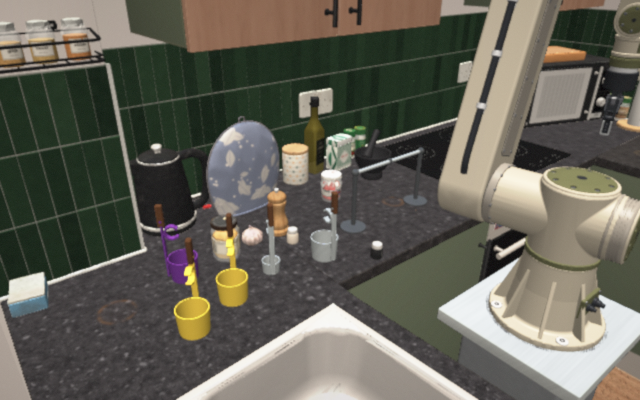

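View pics/top0.png

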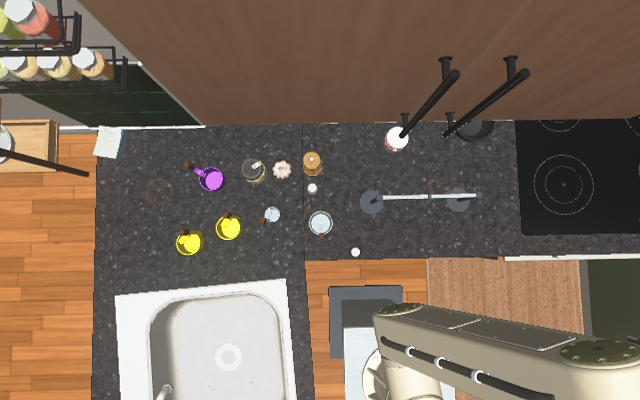

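The scene view shows the steel measures: large at (323,245) and small at (271,264), with the rail at (355–420,150–225). The look-alikes are purple at (182,262) and yellow at (232,287) and (193,318). In the top view, large is at (320,222), small at (272,214), and the rail runs (372,200) to (460,195). I choose the two grey steel ones and check them in a close crop.

Run:
```python
from h import *
s=np.load('scene0.npz'); t=np.load('top0.npz')
a=cv2.resize(s['color'][175:285,240:440],None,fx=4,fy=4,interpolation=cv2.INTER_CUBIC)[:, :800]
b=cv2.resize(t['color'][140:270,250:490],None,fx=3.33,fy=3.33,interpolation=cv2.INTER_CUBIC)[:, :799]
cv2.imwrite('pics/ca.png',a); cv2.imwrite('pics/cb.png',b)
for nm,c in (('s',s),('t',t)):
    W=pts(c); np.save(nm+'W.npy',W)
    print(nm,[ (u,v,W[v,u].round(3).tolist()) for u,v in ([(323,245),(271,264),(335,200),(270,215),(390,161)] if nm=='s' else [(320,222),(272,214),(322,236),(263,220),(400,198),(450,195)])])
```

```text
s [(323, 245, [0.434, 0.241, 0.048]), (271, 264, [0.462, 0.373, 0.034]), (335, 200, [0.415, 0.222, 0.171]), (270, 215, [0.457, 0.372, 0.164]), (390, 161, [0.511, -0.061, 0.167])]
t [(320, 222, [0.46, 0.22, 0.006]), (272, 214, [0.487, 0.362, 0.006]), (322, 236, [0.42, 0.218, 0.19]), (263, 220, [0.463, 0.366, 0.187]), (400, 198, [0.514, 0.012, 0.167]), (450, 195, [0.518, -0.118, 0.171])]
```

View pics/ca.png

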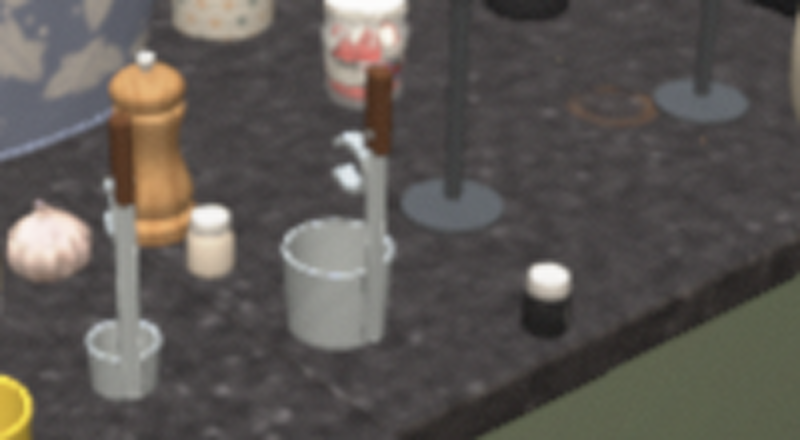

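View pics/cb.png

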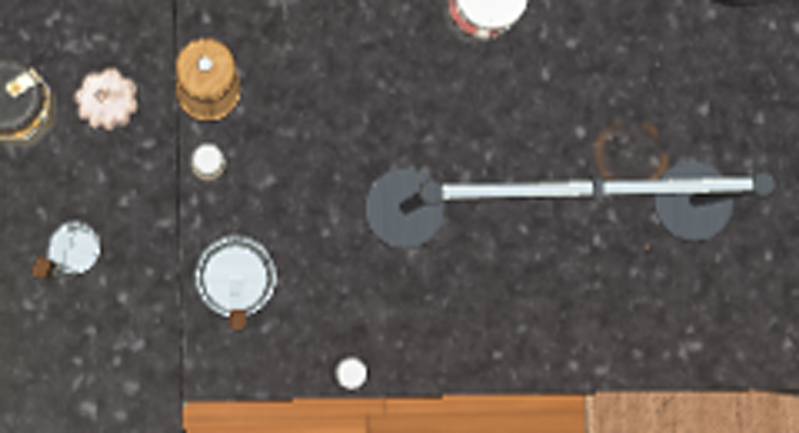

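The crops confirm the choice: grey steel cups with brown grips, large with its clip at crop (350,160) and small beside it. The mill, shaker, and garlic lie behind. Next I measure grips, cups and rod.

```bash
cat > m.py <<'E'
from h import *
def grip(nm,c,W,ctr,R=.05):
    hsv=cv2.cvtColor(c['color'],cv2.COLOR_BGR2HSV)
    m=(hsv[...,0]<16)&(hsv[...,1]>110)&(W[...,2]>.125)&(W[...,2]<.21)&(np.hypot(W[...,0]-ctr[0],W[...,1]-ctr[1])<R)
    return W[m]
if __name__=='__main__':
    s=np.load('scene0.npz'); t=np.load('top0.npz'); C={'s':s,'t':t}; W={k:np.load(k+'W.npy') for k in C}
    for name,g,cc,r,h in (('L',(.42,.22),(.455,.22),.034,.055),('S',(.463,.37),(.487,.362),.022,.030)):
        for k in C:
            w=W[k]; G=grip(k,C[k],w,g,.025)
            print(name,k,'grip n',len(G),np.median(G,0).round(4),G.min(0).round(3),G.max(0).round(3))
            near=np.hypot(w[...,0]-cc[0],w[...,1]-cc[1])<r+.03
            m=near&(w[...,2]>h-.008)&(w[...,2]<h+.006)
            p=w[m][:,:2].astype(np.float32)
            (cx,cy),rr=cv2.minEnclosingCircle(p); print('  rim',len(p),round(cx,4),round(cy,4),round(rr,4))
            m=near&(w[...,2]>.004)&(w[...,2]<h+.005)
            p=w[m][:,:2].astype(np.float32)
            (cx,cy),rr=cv2.minEnclosingCircle(p); print('  all',len(p),round(cx,4),round(cy,4),round(rr,4))
    for k in C:
        w=W[k]; hsv=cv2.cvtColor(C[k]['color'],cv2.COLOR_BGR2HSV)
        m=(abs(w[...,0]-.515)<.06)&(w[...,1]>-.2)&(w[...,1]<.12)&(w[...,2]>.15)&(w[...,2]<.19)
        p=w[m]; b=hsv[...,2][m]>110; q=p[b]
        l=cv2.fitLine(q[:,:2].astype(np.float32),cv2.DIST_HUBER,0,.01,.01).ravel()
        d=l[:2]*np.sign(l[1]); a=(p[:,:2]-l[2:])@d
        dk=p[~b]; ad=a[~b]
        mid=(a.min()+a.max())/2
        cen=ad[abs(ad-mid)<.02]
        print(k,'rod',l.round(4),'yaw',np.arctan2(-d[0],d[1]).round(4),'len',a.min(),a.max(),'mid',(l[2:]+mid*d).round(4),'collar',(l[2:]+np.median(cen)*d).round(4) if len(cen) else None,len(cen),'z',np.median(q[:,2]))
E
python3 m.py
```

```text
L s grip n 104 [0.4145 0.2244 0.1695] [0.41  0.216 0.139] [0.424 0.229 0.19 ]
  rim 185 0.4535 0.2184 0.0379
  all 693 0.4481 0.2089 0.0477
L t grip n 25 [0.4198 0.2202 0.1899] [0.415 0.215 0.186] [0.427 0.225 0.192]
  rim 74 0.4567 0.219 0.0338
  all 314 0.4548 0.2204 0.0636
S s grip n 105 [0.4567 0.3715 0.1689] [0.452 0.364 0.138] [0.469 0.378 0.192]
  rim 118 0.4823 0.3644 0.0261
  all 250 0.4812 0.361 0.0266
S t grip n 25 [0.4633 0.3684 0.1887] [0.458 0.362 0.181] [0.471 0.374 0.193]
  rim 36 0.4845 0.3593 0.0222
  all 109 0.4867 0.3618 0.0497
s rod [ 0.0078 -1.      0.5133 -0.0599] yaw 0.0078 len -0.13843518141980207 0.1374222548058213 mid [ 0.5133 -0.0604] collar [ 0.5133 -0.0613] 16 z 0.16835247316132643
t rod [ 0.0057 -1.      0.5164 -0.0635] yaw 0.0057 len -0.13499926346557517 0.13881720007568193 mid [ 0.5164 -0.0616] collar [ 0.5164 -0.0622] 20 z 0.16922957649583337
```

```bash
cat > go.py <<'E'
# usage: go.py x y z yaw tilt   (TCP target, world; tool x points to the robot; tilt leans the wrist back)
import sys
from h import *
from scipy.spatial.transform import Rotation as R
x,y,z,yaw,tilt=map(float,sys.argv[1:6])
s=env.get_state(); w,a,b,c=s['orientation']; cur=R.from_quat([a,b,c,w])
tgt=R.from_euler('z',yaw)*R.from_euler('y',-tilt)*R.from_matrix(np.diag([-1.,1,-1]))
d=cur.inv().apply(np.array([x,y,z])-s['tcp_pos'])*1000
r=(cur.inv()*tgt).as_rotvec()
print('now',s['tcp_pos'].round(4),'q',s['joint_pos'].round(2),'F',s['wrist_force'].round(1),'gap',round(s['finger_gap'],4))
print('xyz',d.round(1).tolist(),'turn',r.round(3).tolist(),'rows',max(np.linalg.norm(d)/41.7,np.linalg.norm(r)/.125).round(1))
E
python3 go.py .40 -.20 .30 -1.3 0; python3 go.py .41 .2204 .30 -.04 0.0
```

```text
now [ 0.1741 -0.5475  0.2305] q [-1.4   0.31  0.05  1.3  -0.    1.43] F [-0.8  0.2 -1. ] gap 0.0855
xyz [320.6, -262.9, -69.0] turn [-0.001, -0.001, -1.534] rows 12.3
now [ 0.1741 -0.5475  0.2305] q [-1.4   0.31  0.05  1.3  -0.    1.43] F [-0.8  0.2 -1. ] gap 0.0855
xyz [457.5, -660.5, -68.3] turn [-0.0, -0.002, -2.794] rows 22.4
```

>>> apply_moves:
  rows:
    - {"xyz": [0,0,-70],"turn": [0,0,-0.12],"grip": 0.6}
    - {"xyz": [50,-40,-70],"turn": [0,0,-0.24],"grip": 0.6}
    - {"xyz": [320,-263,-70],"turn": [0,0,-1.5],"grip": 0.6}
    - {"xyz": [320,-263,-70],"turn": [0,0,-1.5],"grip": 0.6}
    - {"xyz": [320,-263,-70],"turn": [0,0,-1.5],"grip": 0.6}
    - {"xyz": [320,-263,-70],"turn": [0,0,-1.5],"grip": 0.6}
    - {"xyz": [320,-263,-70],"turn": [0,0,-1.5],"grip": 0.6}
    - {"xyz": [320,-263,-70],"turn": [0,0,-1.5],"grip": 0.6}
    - {"xyz": [320,-263,-70],"turn": [0,0,-1.5],"grip": 0.6}
    - {"xyz": [320,-263,-70],"turn": [0,0,-1.5],"grip": 0.6}
    - {"xyz": [320,-263,-70],"turn": [0,0,-1.5],"grip": 0.6}
    - {"xyz": [320,-263,-70],"turn": [0,0,-1.5],"grip": 0.6}

```text
clock: 1.1
tcp_pos: [0.4019, -0.1945, 0.3015]
orientation: [-0.0, 0.617, 0.787, 0.001]
wrist_force: [0.1, -0.1, -0.0]
finger_gap: 0.0513
grip_force: 0.0
```

```bash
python3 go.py .41 .2204 .27 -.04 0.25
```

```text
now [ 0.4019 -0.1945  0.3015] q [-0.63  0.05 -0.11  1.41  0.    0.7 ] F [ 0.1 -0.1 -0. ] gap 0.0513
xyz [400.9, 107.0, 32.4] turn [-0.158, -0.215, -1.283] rows 10.5
```

>>> apply_moves:
  rows:
    - {"xyz": [401,107,32],"turn": [-0.158,-0.215,-1.283],"grip": 0.6}
    - {"xyz": [401,107,32],"turn": [-0.158,-0.215,-1.283],"grip": 0.6}
    - {"xyz": [401,107,32],"turn": [-0.158,-0.215,-1.283],"grip": 0.6}
    - {"xyz": [401,107,32],"turn": [-0.158,-0.215,-1.283],"grip": 0.6}
    - {"xyz": [401,107,32],"turn": [-0.158,-0.215,-1.283],"grip": 0.6}
    - {"xyz": [401,107,32],"turn": [-0.158,-0.215,-1.283],"grip": 0.6}
    - {"xyz": [401,107,32],"turn": [-0.158,-0.215,-1.283],"grip": 0.6}
    - {"xyz": [401,107,32],"turn": [-0.158,-0.215,-1.283],"grip": 0.6}
    - {"xyz": [401,107,32],"turn": [-0.158,-0.215,-1.283],"grip": 0.6}
    - {"xyz": [401,107,32],"turn": [-0.158,-0.215,-1.283],"grip": 0.6}
    - {"xyz": [401,107,32],"turn": [-0.158,-0.215,-1.283],"grip": 0.6}
    - {"xyz": [401,107,32],"turn": [-0.158,-0.215,-1.283],"grip": 0.6}

```text
clock: 2.1
tcp_pos: [0.4119, 0.2166, 0.2684]
orientation: [0.123, 0.023, 0.992, -0.005]
wrist_force: [-0.9, -0.9, 0.4]
finger_gap: 0.0513
grip_force: 0.0
```

```bash
python3 - <<'E'
from h import *
c=cam('wrist'); cv2.imwrite('pics/w1.png',c['color']); W=pts(c); np.savez('w1.npz',**c)
from m import grip
G=grip('w',c,W,(.42,.22),.03); print(len(G),np.median(G,0),G.min(0),G.max(0))
E
python3 go.py .4254 .2204 .1496 -.04 0.25
```

```text
738 [0.41326935 0.2226601  0.18230804] [0.41145057 0.2168529  0.14118458] [0.42720429 0.22834454 0.19202655]
now [0.4123 0.2152 0.2686] q [ 0.38 -0.09 -0.35  1.08 -0.11  0.42] F [ 1.4 -0.5 -0.5] gap 0.0513
xyz [16.8, 6.3, 118.5] turn [-0.006, -0.003, -0.011] rows 2.9
```

View pics/w1.png

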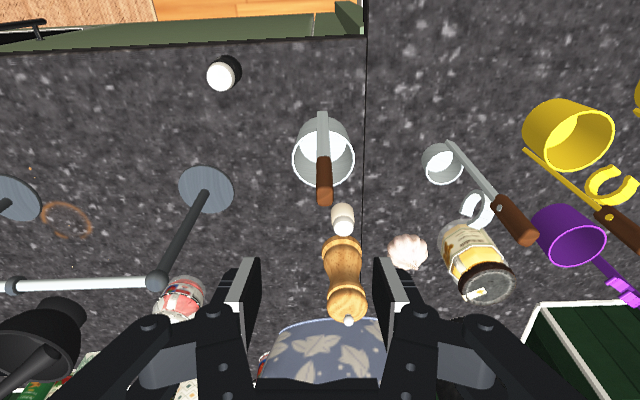

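The wrist view shows the large grip at (324,183), between the fingers. The small measure is at (480,200), and the yellow and purple ones are to the right.

>>> apply_moves:
  rows:
    - {"xyz": [17,6,30],"turn": [0,0,0],"grip": 0.6}
    - {"xyz": [17,7,50],"turn": [0,0,0],"grip": 0.6}
    - {"xyz": [17,7,50],"turn": [0,0,0],"grip": 0.6}
    - {"xyz": [17,7,50],"turn": [0,0,0],"grip": 0.6}
    - {"xyz": [17,7,50],"turn": [0,0,0],"grip": 0.6}

```text
clock: 2.57
tcp_pos: [0.4107, 0.2206, 0.2178]
orientation: [0.125, 0.028, 0.992, -0.005]
wrist_force: [0.1, -0.1, -0.0]
finger_gap: 0.0513
grip_force: 0.0
```

```bash
python3 - <<'E'
from h import *
from m import grip
c=cam('wrist'); W=pts(c); G=grip('w',c,W,(.42,.22),.03); print(len(G),G.min(0),G.max(0))
E
python3 go.py .4247 .2215 .1496 -.04 0.25
```

```text
1247 [0.41099609 0.21690722 0.13976593] [0.42738335 0.22866278 0.1920294 ]
now [0.411  0.2209 0.2183] q [ 0.39 -0.07 -0.46  0.95 -0.11  0.44] F [ 1.5 -0.3  0.2] gap 0.0513
xyz [3.8, 1.5, 69.9] turn [-0.006, 0.001, -0.016] rows 1.7
```

>>> apply_moves:
  rows:
    - {"xyz": [4,2.5,25],"turn": [0,0,0],"grip": 0.6}
    - {"xyz": [4,2.5,50],"turn": [0,0,0],"grip": 0.6}
    - {"xyz": [4,2.5,70],"turn": [0,0,0],"grip": 0.6}
    - {"xyz": [4,2.5,70],"turn": [0,0,0],"grip": 0.6}
    - {"xyz": [4,2.5,70],"turn": [0,0,0],"grip": 0.6}
    - {"xyz": [4,2.5,70],"turn": [0,0,0],"grip": 0.6}
    - {"xyz": [4,2.5,70],"turn": [0,0,0],"grip": 0.0}
    - {"xyz": [4,2.5,70],"turn": [0,0,0],"grip": 0.0}
    - {"xyz": [4,2.5,70],"turn": [0,0,0],"grip": 0.0}
    - {"xyz": [4,2.5,70],"turn": [0,0,0],"grip": 0.0}
    - {"xyz": [4,2.5,70],"turn": [0,0,0],"grip": 0.0}
    - {"xyz": [4,2.5,70],"turn": [0,0,0],"grip": 0.0}
  force: 50

```text
clock: 3.62
tcp_pos: [0.4238, 0.2233, 0.1488]
orientation: [0.125, 0.027, 0.992, -0.004]
wrist_force: [-2.3, -0.9, 5.8]
finger_gap: 0.0112
grip_force: 52.1
```

```bash
python3 go.py .42 .2225 .229 -.04 0.25; python3 go.py .43 .0035 .225 0.007 0.25
```

```text
now [0.4238 0.2233 0.1488] q [ 0.39  0.01 -0.57  0.77 -0.11  0.43] F [-2.3 -0.9  5.8] gap 0.0112
xyz [-16.3, -1.2, -78.6] turn [-0.005, 0.001, -0.013] rows 1.9
now [0.4238 0.2233 0.1488] q [ 0.39  0.01 -0.57  0.77 -0.11  0.43] F [-2.3 -0.9  5.8] gap 0.0112
xyz [-36.3, -219.3, -68.9] turn [-0.017, 0.001, -0.059] rows 5.6
```

>>> apply_moves:
  rows:
    - {"xyz": [-5,0,-20],"turn": [0,0,0],"grip": 0.0}
    - {"xyz": [-11,0,-50],"turn": [0,0,0],"grip": 0.0}
    - {"xyz": [-16,-1,-79],"turn": [0,0,0],"grip": 0.0}
    - {"xyz": [-14,-30,-77],"turn": [0,0,-0.02],"grip": 0.0}
    - {"xyz": [-12,-65,-75],"turn": [-0.017,0,-0.059],"grip": 0.0}
    - {"xyz": [-12,-100,-75],"turn": [-0.017,0,-0.059],"grip": 0.0}
    - {"xyz": [-12,-140,-75],"turn": [-0.017,0,-0.059],"grip": 0.0}
    - {"xyz": [-12,-175,-75],"turn": [-0.017,0,-0.059],"grip": 0.0}
    - {"xyz": [-12,-205,-75],"turn": [-0.017,0,-0.059],"grip": 0.0}
    - {"xyz": [-12,-219,-75],"turn": [-0.017,0,-0.059],"grip": 0.0}
    - {"xyz": [-12,-219,-75],"turn": [-0.017,0,-0.059],"grip": 0.0}
    - {"xyz": [-12,-219,-75],"turn": [-0.017,0,-0.059],"grip": 0.0}
  force: 70

```text
clock: 4.62
tcp_pos: [0.404, 0.0043, 0.2236]
orientation: [0.123, -0.002, 0.992, 0.0]
wrist_force: [-0.5, -0.4, -1.7]
finger_gap: 0.0112
grip_force: 68.8
```

```bash
python3 - <<'E'
from h import *
c=cam('scene'); cv2.imwrite('pics/s2.png',cv2.resize(c['color'][100:300,250:500],None,fx=3,fy=3)); np.savez('s2.npz',**c)
c=cam('top'); np.savez('t2.npz',**c)
E
python3 go.py .42 .0035 .1938 0.007 0.25;python3 go.py .4996 .0035 .1938 0.007 0.25
```

```text
now [0.4042 0.0055 0.2237] q [-0.23 -0.23 -0.57  0.98  0.06 -0.23] F [ 0.3 -1.3 -1.9] gap 0.0111
xyz [-8.0, -2.1, 32.8] turn [-0.0, -0.002, 0.001] rows 0.8
now [0.4042 0.0055 0.2237] q [-0.23 -0.23 -0.57  0.98  0.06 -0.23] F [ 0.3 -1.3 -1.9] gap 0.0111
xyz [-85.2, -2.7, 52.3] turn [-0.0, -0.002, 0.001] rows 2.4
```

View pics/s2.png

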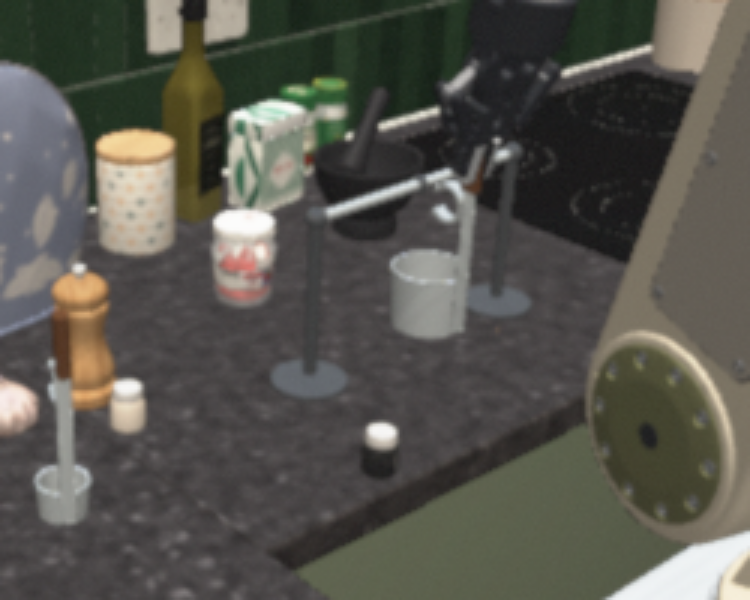

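The scene crop shows the large measure held upright in the gripper at crop (440,270), in front of the rod's left bay.

>>> apply_moves:
  rows:
    - {"xyz": [-4,-1,16],"turn": [0,0,0],"grip": 0.0}
    - {"xyz": [-8,-2,33],"turn": [0,0,0],"grip": 0.0}
    - {"xyz": [-8,-2,33],"turn": [0,0,0],"grip": 0.0}
    - {"xyz": [-8,-2,33],"turn": [0,0,0],"grip": 0.0}
    - {"xyz": [-8,-2,33],"turn": [0,0,0],"grip": 0.0}
    - {"xyz": [-8,-2,33],"turn": [0,0,0],"grip": 0.0}

```text
clock: 5.22
tcp_pos: [0.4205, 0.0035, 0.1948]
orientation: [0.124, -0.004, 0.992, 0.0]
wrist_force: [-0.4, -0.5, -1.8]
finger_gap: 0.011
grip_force: 68.9
```

```bash
python3 - <<'E'
from h import *
c=cam('scene'); W=pts(c)
# held measure: handle/clip/cup points near y=0
m=(abs(W[...,1]-.0035)<.05)&(W[...,0]>.36)&(W[...,0]<.502)&(W[...,2]>.02)&(W[...,2]<.19)
p=W[m]; print('bottom z',np.percentile(p[:,2],[0,1,3]).round(4))
h=p[(p[:,0]<.42+.0)&(p[:,2]>.11)]
for z in np.arange(.05,.19,.02):
    q=p[abs(p[:,2]-z)<.01]; print(z.round(2),len(q),q.min(0).round(4),np.median(q,0).round(4))
E
python3 go.py .4996 .0035 .1938 0.007 0.25
```

```text
bottom z [0.0447 0.048  0.0507]
0.05 94 [ 0.4131 -0.0018  0.0447] [0.4342 0.0263 0.0547]
0.07 185 [ 0.4113 -0.0296  0.0602] [0.4367 0.0219 0.0722]
0.09 293 [ 0.4115 -0.0315  0.0801] [0.4534 0.0086 0.0905]
0.11 79 [ 0.4127 -0.0295  0.1   ] [0.4293 0.0076 0.1023]
0.13 27 [ 0.4122 -0.0044  0.1201] [0.415  0.0069 0.1309]
0.15 64 [ 0.4115 -0.0023  0.1414] [0.422  0.0065 0.1542]
0.17 49 [ 0.4131 -0.0033  0.1611] [0.4186 0.0081 0.1727]
0.19 39 [ 0.4075 -0.0036  0.18  ] [0.4239 0.0067 0.1831]
now [0.4206 0.0033 0.1949] q [-0.22 -0.18 -0.61  0.89  0.06 -0.23] F [-0.  -0.1 -0.7] gap 0.0112
xyz [-76.2, -0.5, 20.6] turn [-0.001, -0.0, 0.001] rows 1.9
```

>>> apply_moves:
  rows:
    - {"xyz": [-20,0,6],"turn": [0,0,0],"grip": 0.0}
    - {"xyz": [-38,0,11],"turn": [0,0,0],"grip": 0.0}
    - {"xyz": [-45,0,12.7],"turn": [0,0,0],"grip": 0.0}
    - {"xyz": [-50,0,14],"turn": [0,0,0],"grip": 0.0}
    - {"xyz": [-55,0,15.2],"turn": [0,0,0],"grip": 0.0}
    - {"xyz": [-60,0,16.5],"turn": [0,0,0],"grip": 0.0}
    - {"xyz": [-65,0,17.8],"turn": [0,0,0],"grip": 0.0}
    - {"xyz": [-70,0,19],"turn": [0,0,0],"grip": 0.0}
    - {"xyz": [-76,0,20.6],"turn": [0,0,0],"grip": 0.0}
    - {"xyz": [-76,0,20.6],"turn": [0,0,0],"grip": 0.0}
    - {"xyz": [-76,0,20.6],"turn": [0,0,0],"grip": 0.0}

```text
clock: 6.18
tcp_pos: [0.4993, 0.0036, 0.1927]
orientation: [0.124, -0.004, 0.992, 0.0]
wrist_force: [0.6, -0.4, -1.3]
finger_gap: 0.0113
grip_force: 68.8
```

```bash
python3 - <<'E'
from h import *
c=cam('scene'); cv2.imwrite('pics/s3.png',cv2.resize(c['color'][130:250,330:470],None,fx=5,fy=5));
E
python3 go.py .4996 .0035 .1843 0.007 0.25
```

```text
now [0.4989 0.0036 0.1926] q [-0.18 -0.02 -0.47  0.87  0.05 -0.18] F [-0.5  0.5 -1.9] gap 0.011
xyz [1.4, -0.1, 8.2] turn [-0.001, -0.002, 0.001] rows 0.2
```

View pics/s3.png

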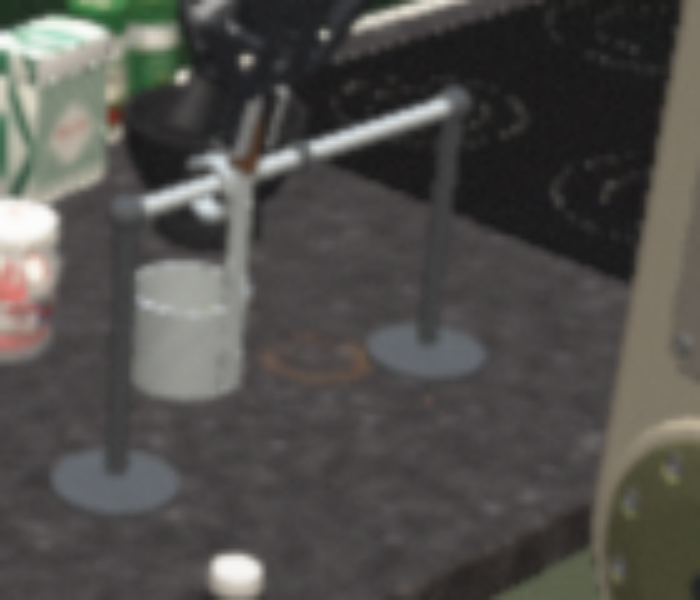

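The crop shows the clip ring around the rod at (212,190), left of the collar at (303,150). Contact force is low. Next I lower it onto the rod.

>>> apply_moves:
  rows:
    - {"xyz": [0.6,0,3.5],"turn": [0,0,0],"grip": 0.0}
    - {"xyz": [1.2,0,6.5],"turn": [0,0,0],"grip": 0.0}
    - {"xyz": [1.2,0,7],"turn": [0,0,0],"grip": 0.0}
    - {"xyz": [1.2,0,7],"turn": [0,0,0],"grip": 0.0}
    - {"xyz": [1.2,0,7],"turn": [0,0,0],"grip": 0.0}

```text
clock: 6.65
tcp_pos: [0.4996, 0.0036, 0.1857]
orientation: [0.124, -0.004, 0.992, -0.0]
wrist_force: [-1.1, -0.0, -0.1]
finger_gap: 0.0109
grip_force: 69.3
```

>>> apply_moves:
  rows:
    - {"xyz": [0.3,0,1],"turn": [0,0,0],"grip": 0.0}
    - {"xyz": [0.3,0,1],"turn": [0,0,0],"grip": 0.0}
    - {"xyz": [0.3,0,1],"turn": [0,0,0],"grip": 0.16}
    - {"xyz": [0.3,0,1],"turn": [0,0,0],"grip": 0.2}
    - {"xyz": [0.3,0,1],"turn": [0,0,0],"grip": 0.3}
    - {"xyz": [0.3,0,1],"turn": [0,0,0],"grip": 0.45}
    - {"xyz": [0.3,0,1],"turn": [0,0,0],"grip": 0.45}
    - {"xyz": [0.3,0,1],"turn": [0,0,0],"grip": 0.45}

```text
clock: 7.32
tcp_pos: [0.4996, 0.0036, 0.1845]
orientation: [0.124, -0.004, 0.992, 0.0]
wrist_force: [0.2, -0.6, -0.7]
finger_gap: 0.0382
grip_force: 0.0
```

```bash
python3 - <<'E'
from h import *
from m import grip
for n in ('wrist','scene'):
    c=cam(n); W=pts(c); G=grip('w',c,W,(.495,.0035),.03); print(n,len(G),np.median(G,0).round(4),G.min(0).round(4),G.max(0).round(4)) if len(G) else 0
E
python3 go.py .455 .0035 .30 0.007 0.25; python3 go.py .4996 .0035 .24 0.007 0.25
```

```text
wrist 1410 [0.4883 0.0048 0.1959] [ 0.4867 -0.0012  0.1749] [0.4931 0.0108 0.21  ]
scene 36 [0.4898 0.0041 0.1953] [ 0.4865 -0.015   0.177 ] [0.5006 0.0096 0.2097]
now [0.4997 0.0036 0.1846] q [-0.18 -0.01 -0.49  0.85  0.05 -0.18] F [-0.4  0.7 -0.1] gap 0.0387
xyz [14.9, 0.1, -122.9] turn [-0.001, -0.001, 0.0] rows 3.0
now [0.4997 0.0036 0.1846] q [-0.18 -0.01 -0.49  0.85  0.05 -0.18] F [-0.4  0.7 -0.1] gap 0.0387
xyz [-13.6, -0.1, -53.8] turn [-0.001, -0.001, 0.0] rows 1.3
```

>>> apply_moves:
  rows:
    - {"xyz": [0,0,-10],"turn": [0,0,0],"grip": 0.45}
    - {"xyz": [0,0,-30],"turn": [0,0,0],"grip": 0.45}
    - {"xyz": [0,0,-60],"turn": [0,0,0],"grip": 0.45}
    - {"xyz": [0,0,-95],"turn": [0,0,0],"grip": 0.5}
    - {"xyz": [0,0,-120],"turn": [0,0,0],"grip": 0.6}
    - {"xyz": [0,0,-120],"turn": [0,0,0],"grip": 0.6}
    - {"xyz": [0,0,-120],"turn": [0,0,0],"grip": 0.6}
    - {"xyz": [0,0,-120],"turn": [0,0,0],"grip": 0.6}

```text
clock: 8.08
tcp_pos: [0.4699, 0.0035, 0.3003]
orientation: [0.124, -0.004, 0.992, 0.0]
wrist_force: [0.3, -0.2, -0.6]
finger_gap: 0.0516
grip_force: 0.0
```

```bash
python3 - <<'E'
from h import *
from m import grip
c=cam('scene'); W=pts(c); G=grip('s',c,W,(.495,.0035),.03); print(len(G),np.median(G,0).round(4),G.min(0).round(4),G.max(0).round(4))
c=cam('wrist'); cv2.imwrite('pics/w4.png',c['color'])
E
python3 go.py .445 .365 .27 -.41 0.25
```

```text
50 [0.4902 0.0064 0.1968] [ 0.4852 -0.0027  0.1744] [0.4998 0.0119 0.209 ]
now [0.4695 0.0036 0.2993] q [-0.2  -0.11 -0.3   1.14  0.05 -0.2 ] F [-0.6  0.3 -0.3] gap 0.0514
xyz [28.3, 361.6, 23.0] turn [0.102, -0.004, 0.405] rows 8.7
```

View pics/w4.png

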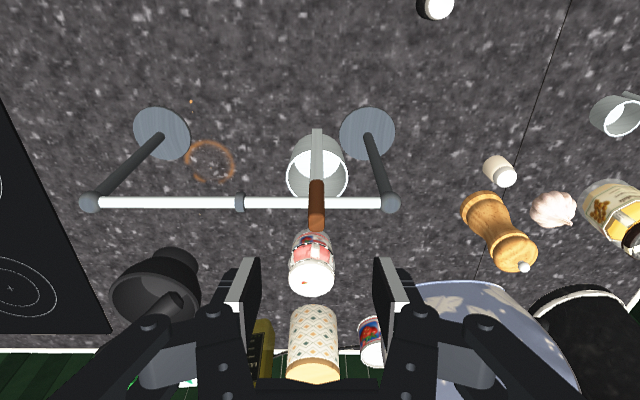

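The wrist view shows the large measure hanging at (317,190), between collar (240,202) and left ball (390,202). The bystanders are untouched. On to the small one.

>>> apply_moves:
  rows:
    - {"xyz": [28,40,0],"turn": [0,0,0],"grip": 0.6}
    - {"xyz": [28,80,5],"turn": [0.03,0,0.1],"grip": 0.6}
    - {"xyz": [28,120,10],"turn": [0.05,0,0.2],"grip": 0.6}
    - {"xyz": [28,160,20],"turn": [0.08,0,0.3],"grip": 0.6}
    - {"xyz": [28,200,23],"turn": [0.102,0,0.405],"grip": 0.6}
    - {"xyz": [28,240,23],"turn": [0.102,0,0.405],"grip": 0.6}
    - {"xyz": [28,280,23],"turn": [0.102,0,0.405],"grip": 0.6}
    - {"xyz": [28,320,23],"turn": [0.102,0,0.405],"grip": 0.6}
    - {"xyz": [28,350,23],"turn": [0.102,0,0.405],"grip": 0.6}
    - {"xyz": [28,362,23],"turn": [0.102,0,0.405],"grip": 0.6}
    - {"xyz": [28,362,23],"turn": [0.102,0,0.405],"grip": 0.6}
    - {"xyz": [28,362,23],"turn": [0.102,0,0.405],"grip": 0.6}

```text
clock: 9.18
tcp_pos: [0.4451, 0.3669, 0.2686]
orientation: [0.12, 0.2, 0.972, -0.027]
wrist_force: [-0.5, -1.0, 0.2]
finger_gap: 0.0514
grip_force: 0.0
```

```bash
python3 - <<'E'
from h import *
from m import grip
c=cam('wrist'); W=pts(c); G=grip('w',c,W,(.464,.368),.03)
T=G[G[:,2]>.184]; print(len(G),np.median(G,0).round(4),G.min(0).round(4),G.max(0).round(4),G.max(0)[2])
for X in (G,T):
    r=cv2.minAreaRect((X[:,:2]*1000).astype(np.float32)); print(len(X),r)
E
python3 go.py .4597 .3682 .215 -.41 0.25
```

```text
764 [0.4564 0.3733 0.1804] [0.4537 0.3649 0.1407] [0.4699 0.3788 0.192 ] 0.1919894173313877
764 ((461.57696533203125, 371.7387390136719), (11.491948127746582, 15.490311622619629), 65.40485382080078)
343 ((461.6864929199219, 371.6648254394531), (11.209898948669434, 15.422202110290527), 67.28601837158203)
now [0.4452 0.3655 0.2692] q [ 0.66  0.22 -0.01  1.22 -0.22  1.06] F [-0.1 -1.1 -0.7] gap 0.0513
xyz [1.3, 8.4, 55.5] turn [-0.003, -0.003, 0.002] rows 1.3
```

```bash
python3 go.py .4512 .3762 .2126 -.41 0.25
```

```text
now [0.4452 0.3655 0.2692] q [ 0.66  0.22 -0.01  1.22 -0.22  1.06] F [-0.1 -1.1 -0.7] gap 0.0513
xyz [12.6, 12.4, 55.1] turn [-0.003, -0.003, 0.002] rows 1.4
```

>>> apply_moves:
  rows:
    - {"xyz": [12.6,12.4,25],"turn": [0,0,0],"grip": 0.6}
    - {"xyz": [12.6,12.4,55],"turn": [0,0,0],"grip": 0.6}
    - {"xyz": [12.6,12.4,55],"turn": [0,0,0],"grip": 0.6}
    - {"xyz": [12.6,12.4,55],"turn": [0,0,0],"grip": 0.6}
    - {"xyz": [12.6,12.4,55],"turn": [0,0,0],"grip": 0.6}

```text
clock: 9.65
tcp_pos: [0.4525, 0.3751, 0.2162]
orientation: [0.122, 0.203, 0.971, -0.025]
wrist_force: [0.7, 1.1, 0.7]
finger_gap: 0.0511
grip_force: 0.0
```

```bash
python3 - <<'E'
from h import *
from m import grip
c=cam('wrist'); W=pts(c); G=grip('w',c,W,(.464,.368),.03)
print(len(G),cv2.minAreaRect((G[:,:2]*1000).astype(np.float32)))
E
python3 go.py .4659 .3698 .1496 -.41 0.25
```

```text
1259 ((461.67462158203125, 372.01580810546875), (11.748435974121094, 16.322345733642578), 69.08810424804688)
now [0.4529 0.3757 0.217 ] q [ 0.67  0.26 -0.09  1.1  -0.22  1.07] F [0.4 1.1 1.1] gap 0.0508
xyz [2.9, -0.3, 68.8] turn [0.001, 0.0, -0.002] rows 1.7
```

>>> apply_moves:
  rows:
    - {"xyz": [3,0,25],"turn": [0,0,-0.02],"grip": 0.6}
    - {"xyz": [3,0,50],"turn": [0,0,-0.02],"grip": 0.6}
    - {"xyz": [3,0,69],"turn": [0,0,-0.02],"grip": 0.6}
    - {"xyz": [3,0,69],"turn": [0,0,-0.02],"grip": 0.6}
    - {"xyz": [3,0,69],"turn": [0,0,-0.02],"grip": 0.6}
    - {"xyz": [3,0,69],"turn": [0,0,-0.02],"grip": 0.6}
    - {"xyz": [3,0,69],"turn": [0,0,-0.02],"grip": 0.0}
    - {"xyz": [3,0,69],"turn": [0,0,-0.02],"grip": 0.0}
    - {"xyz": [3,0,69],"turn": [0,0,-0.02],"grip": 0.0}
    - {"xyz": [3,0,69],"turn": [0,0,-0.02],"grip": 0.0}
    - {"xyz": [3,0,69],"turn": [0,0,-0.02],"grip": 0.0}
    - {"xyz": [3,0,69],"turn": [0,0,-0.02],"grip": 0.0}
  force: 60

```text
clock: 10.7
tcp_pos: [0.4656, 0.3708, 0.1487]
orientation: [0.122, 0.192, 0.973, -0.026]
wrist_force: [-2.0, -1.0, 6.0]
finger_gap: 0.0113
grip_force: 59.3
```

```bash
python3 go.py .42 .355 .24 -.35 0.25; python3 go.py .40 .10 .24 0.007 0.25
```

```text
now [0.4656 0.3708 0.1487] q [ 0.65  0.3  -0.2   0.94 -0.22  1.02] F [-2. -1.  6.] gap 0.0113
xyz [12.4, -32.3, -97.3] turn [-0.014, 0.0, -0.039] rows 2.5
now [0.4656 0.3708 0.1487] q [ 0.65  0.3  -0.2   0.94 -0.22  1.02] F [-2. -1.  6.] gap 0.0113
xyz [-63.6, -275.7, -77.0] turn [-0.102, -0.0, -0.385] rows 7.0
```

>>> apply_moves:
  rows:
    - {"xyz": [-6,0,-20],"turn": [0,0,0],"grip": 0.0}
    - {"xyz": [-6,0,-50],"turn": [0,0,0],"grip": 0.0}
    - {"xyz": [5,-15,-85],"turn": [0,0,0],"grip": 0.0}
    - {"xyz": [12,-32,-97],"turn": [-0.014,0,-0.04],"grip": 0.0}
    - {"xyz": [0,-70,-95],"turn": [-0.03,0,-0.13],"grip": 0.0}
    - {"xyz": [-12,-110,-91],"turn": [-0.06,0,-0.22],"grip": 0.0}
    - {"xyz": [-25,-150,-87],"turn": [-0.08,0,-0.3],"grip": 0.0}
    - {"xyz": [-38,-190,-84],"turn": [-0.102,0,-0.385],"grip": 0.0}
    - {"xyz": [-50,-228,-80],"turn": [-0.102,0,-0.385],"grip": 0.0}
    - {"xyz": [-60,-260,-77],"turn": [-0.102,0,-0.385],"grip": 0.0}
    - {"xyz": [-64,-276,-77],"turn": [-0.102,0,-0.385],"grip": 0.0}
    - {"xyz": [-64,-276,-77],"turn": [-0.102,0,-0.385],"grip": 0.0}

```text
clock: 11.7
tcp_pos: [0.399, 0.0965, 0.2391]
orientation: [0.123, -0.001, 0.992, -0.001]
wrist_force: [0.8, 0.8, -0.8]
finger_gap: 0.0111
grip_force: 59.1
```

```bash
python3 go.py .40 -.1265 .235 0.007 0.25
```

```text
now [0.399  0.0965 0.2391] q [ 0.05 -0.22 -0.53  1.01 -0.01  0.05] F [ 0.8  0.8 -0.8] gap 0.0111
xyz [0.5, -223.0, 4.4] turn [-0.002, -0.002, -0.004] rows 5.3
```

>>> apply_moves:
  rows:
    - {"xyz": [0,-35,4],"turn": [0,0,0],"grip": 0.0}
    - {"xyz": [0,-75,4],"turn": [0,0,0],"grip": 0.0}
    - {"xyz": [0,-115,4],"turn": [0,0,0],"grip": 0.0}
    - {"xyz": [0,-155,4],"turn": [0,0,0],"grip": 0.0}
    - {"xyz": [0,-190,4],"turn": [0,0,0],"grip": 0.0}
    - {"xyz": [0,-215,4],"turn": [0,0,0],"grip": 0.0}
    - {"xyz": [0,-223,4],"turn": [0,0,0],"grip": 0.0}
    - {"xyz": [0,-223,4],"turn": [0,0,0],"grip": 0.0}
    - {"xyz": [0,-223,4],"turn": [0,0,0],"grip": 0.0}
    - {"xyz": [0,-223,4],"turn": [0,0,0],"grip": 0.0}

```text
clock: 12.53
tcp_pos: [0.4024, -0.1221, 0.2351]
orientation: [0.123, -0.004, 0.992, 0.001]
wrist_force: [0.7, -0.5, -0.3]
finger_gap: 0.0111
grip_force: 59.3
```

```bash
python3 go.py .42 -.1265 .1937 0.007 0.25
```

```text
now [ 0.4024 -0.1221  0.2351] q [-0.59 -0.18 -0.51  1.04  0.14 -0.58] F [ 0.7 -0.5 -0.3] gap 0.0111
xyz [-6.9, -4.6, 44.5] turn [0.001, -0.003, 0.002] rows 1.1
```

>>> apply_moves:
  rows:
    - {"xyz": [-3,-2,20],"turn": [0,0,0],"grip": 0.0}
    - {"xyz": [-7,-4.5,44.5],"turn": [0,0,0],"grip": 0.0}
    - {"xyz": [-7,-4.5,44.5],"turn": [0,0,0],"grip": 0.0}
    - {"xyz": [-7,-4.5,44.5],"turn": [0,0,0],"grip": 0.0}
    - {"xyz": [-7,-4.5,44.5],"turn": [0,0,0],"grip": 0.0}
    - {"xyz": [-7,-4.5,44.5],"turn": [0,0,0],"grip": 0.0}

```text
clock: 13.03
tcp_pos: [0.4206, -0.1276, 0.1952]
orientation: [0.124, -0.004, 0.992, -0.0]
wrist_force: [-0.1, -0.2, -0.2]
finger_gap: 0.0113
grip_force: 59.3
```

```bash
python3 - <<'E'
from h import *
c=cam('top'); cv2.imwrite('pics/t5.png',cv2.resize(c['color'][130:280,340:500],None,fx=4,fy=4)); W=pts(c)
m=(abs(W[...,1]+.1265)<.04)&(W[...,0]>.36)&(W[...,0]<.47)&(W[...,2]>.02)&(W[...,2]<.18)
p=W[m]; print(len(p)); 
c=cam('scene'); W=pts(c)
m=(abs(W[...,1]+.1265)<.04)&(W[...,0]>.36)&(W[...,0]<.49)&(W[...,2]>.02)&(W[...,2]<.19)
p=W[m]
print(np.percentile(p[:,2],[0,1,3]).round(4))
for z in np.arange(.05,.19,.02):
    q=p[abs(p[:,2]-z)<.01]
    if len(q): print(z.round(2),len(q),q.min(0).round(4),np.median(q,0).round(4))
E
python3 go.py .4996 -.1265 .1937 0.007 0.25
```

```text
267
[0.0465 0.0482 0.0517]
0.05 53 [ 0.4149 -0.1453  0.0465] [ 0.4317 -0.1146  0.0545]
0.07 161 [ 0.4132 -0.1525  0.06  ] [ 0.441  -0.1231  0.0706]
0.09 25 [ 0.4153 -0.1334  0.0811] [ 0.4172 -0.127   0.0895]
0.11 24 [ 0.4123 -0.1358  0.1   ] [ 0.4166 -0.1274  0.1103]
0.13 28 [ 0.4141 -0.1347  0.1201] [ 0.4172 -0.1249  0.1296]
0.15 56 [ 0.4144 -0.1346  0.1412] [ 0.4277 -0.1251  0.1543]
0.17 46 [ 0.414  -0.1363  0.1605] [ 0.4185 -0.1246  0.1717]
0.19 37 [ 0.4112 -0.1368  0.18  ] [ 0.4312 -0.1245  0.1834]
now [ 0.4206 -0.1281  0.1952] q [-0.57 -0.12 -0.56  0.92  0.13 -0.57] F [ 0.5 -0.2 -1.1] gap 0.0114
xyz [-76.2, 1.0, 21.0] turn [-0.001, -0.001, 0.001] rows 1.9
```

View pics/t5.png

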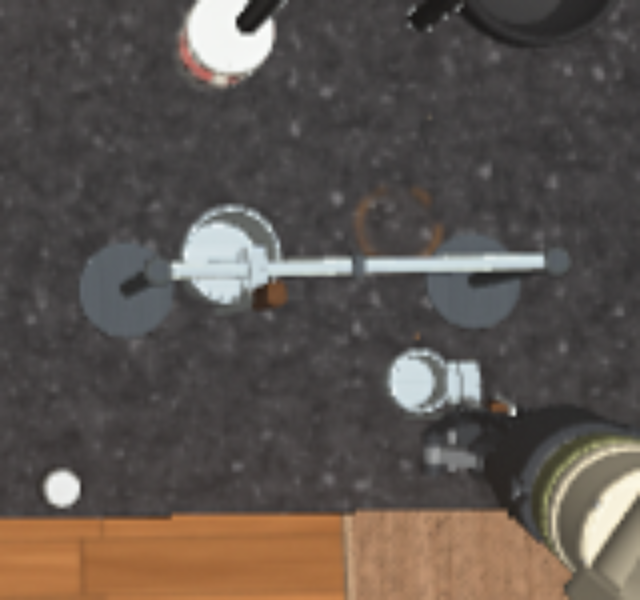

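The top view shows the large measure hanging on the left half at (230,260) and the small one held before the right bay at (440,380). Slide it on as before.

>>> apply_moves:
  rows:
    - {"xyz": [-20,1,6],"turn": [0,0,0],"grip": 0.0}
    - {"xyz": [-38,1,11],"turn": [0,0,0],"grip": 0.0}
    - {"xyz": [-45,1,12.7],"turn": [0,0,0],"grip": 0.0}
    - {"xyz": [-50,1,14],"turn": [0,0,0],"grip": 0.0}
    - {"xyz": [-55,1,15.2],"turn": [0,0,0],"grip": 0.0}
    - {"xyz": [-60,1,16.5],"turn": [0,0,0],"grip": 0.0}
    - {"xyz": [-65,1,17.8],"turn": [0,0,0],"grip": 0.0}
    - {"xyz": [-70,1,19],"turn": [0,0,0],"grip": 0.0}
    - {"xyz": [-76,1,20.8],"turn": [0,0,0],"grip": 0.0}
    - {"xyz": [-76,1,20.8],"turn": [0,0,0],"grip": 0.0}
    - {"xyz": [-76,1,20.8],"turn": [0,0,0],"grip": 0.0}

```text
clock: 14.05
tcp_pos: [0.4991, -0.1265, 0.1924]
orientation: [0.123, -0.004, 0.992, 0.0]
wrist_force: [0.1, -0.2, -2.2]
finger_gap: 0.0114
grip_force: 59.2
```

```bash
python3 - <<'E'
from h import *
c=cam('scene'); cv2.imwrite('pics/s6.png',cv2.resize(c['color'][130:250,330:470],None,fx=5,fy=5));
E
python3 go.py .4996 -.1265 .1847 0.007 0.25
```

```text
now [ 0.4989 -0.1264  0.1923] q [-0.47  0.03 -0.43  0.89  0.11 -0.47] F [ 0.2  0.8 -0.5] gap 0.0108
xyz [1.1, -0.1, 7.5] turn [-0.0, -0.003, 0.001] rows 0.2
```

View pics/s6.png

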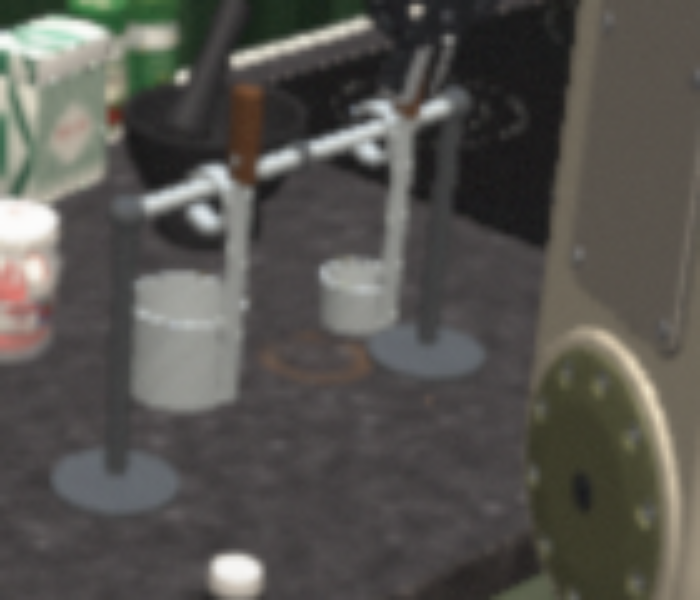

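The crop shows the small measure's clip around the rod at (375,130), right of the collar (305,150). The large one hangs at (200,190). I lower and release.

>>> apply_moves:
  rows:
    - {"xyz": [0.6,0,3.5],"turn": [0,0,0],"grip": 0.0}
    - {"xyz": [1.2,0,6.5],"turn": [0,0,0],"grip": 0.0}
    - {"xyz": [1.3,0,7.5],"turn": [0,0,0],"grip": 0.0}
    - {"xyz": [1.3,0,7.5],"turn": [0,0,0],"grip": 0.0}
    - {"xyz": [1.3,0,7.5],"turn": [0,0,0],"grip": 0.0}
    - {"xyz": [1.3,0,7.5],"turn": [0,0,0],"grip": 0.16}
    - {"xyz": [1.3,0,7.5],"turn": [0,0,0],"grip": 0.2}
    - {"xyz": [1.3,0,7.5],"turn": [0,0,0],"grip": 0.3}
    - {"xyz": [1.3,0,7.5],"turn": [0,0,0],"grip": 0.45}
    - {"xyz": [1.3,0,7.5],"turn": [0,0,0],"grip": 0.45}
    - {"xyz": [1.3,0,7.5],"turn": [0,0,0],"grip": 0.45}

```text
clock: 15.02
tcp_pos: [0.4996, -0.1265, 0.1847]
orientation: [0.123, -0.004, 0.992, 0.0]
wrist_force: [-0.4, -0.7, 0.1]
finger_gap: 0.0386
grip_force: 0.0
```

Run:
```python
from h import *
from m import grip
for n in ('wrist','scene'):
    c=cam(n); W=pts(c); G=grip('w',c,W,(.495,-.1265),.03); print(n,len(G),np.median(G,0).round(4),G.min(0).round(4),G.max(0).round(4)) if len(G) else 0
print(env.get_state()['wrist_force'])
```

```text
wrist 1390 [ 0.489  -0.1253  0.1954] [ 0.4872 -0.1311  0.1748] [ 0.4933 -0.1193  0.21  ]
scene 27 [ 0.4903 -0.1264  0.1951] [ 0.4873 -0.15    0.1779] [ 0.5047 -0.1176  0.2098]
[ 0.12401178 -0.68248999 -0.97585746]
```

>>> apply_moves:
  rows:
    - {"xyz": [0,0,-10],"turn": [0,0,0],"grip": 0.45}
    - {"xyz": [0,0,-30],"turn": [0,0,0],"grip": 0.45}
    - {"xyz": [0,0,-60],"turn": [0,0,0],"grip": 0.45}
    - {"xyz": [0,0,-95],"turn": [0,0,0],"grip": 0.45}
    - {"xyz": [20,0,-120],"turn": [0,0,0],"grip": 0.45}
    - {"xyz": [50,0,-120],"turn": [0,0,0],"grip": 0.45}
    - {"xyz": [50,0,-120],"turn": [0,0,0],"grip": 0.45}
    - {"xyz": [50,0,-120],"turn": [0,0,0],"grip": 0.45}
    - {"xyz": [50,0,-120],"turn": [0,0,0],"grip": 0.45}
    - {"xyz": [50,0,-120],"turn": [0,0,0],"grip": 0.45}
    - {"xyz": [50,0,-120],"turn": [0,0,0],"grip": 0.45}
    - {"xyz": [50,0,-120],"turn": [0,0,0],"grip": 0.45}

```text
clock: 16.12
tcp_pos: [0.4222, -0.127, 0.2887]
orientation: [0.123, -0.004, 0.992, 0.0]
wrist_force: [-0.2, 0.4, 0.9]
finger_gap: 0.0384
grip_force: 0.0
```

Run:
```python
from h import *
from m import grip
c=cam('scene'); W=pts(c)
for y in (.0035,-.1265):
    G=grip('s',c,W,(.495,y),.03); print(len(G),np.median(G,0).round(4),G.min(0).round(4),G.max(0).round(4))
cv2.imwrite('pics/s7.png',cv2.resize(c['color'][130:300,240:470],None,fx=3.4,fy=3.4))
```

```text
52 [0.4905 0.0066 0.1967] [ 0.4858 -0.0029  0.1738] [0.4992 0.0113 0.2097]
45 [ 0.4919 -0.1237  0.1978] [ 0.4858 -0.1321  0.1747] [ 0.5039 -0.1192  0.2095]
```

View pics/s7.png

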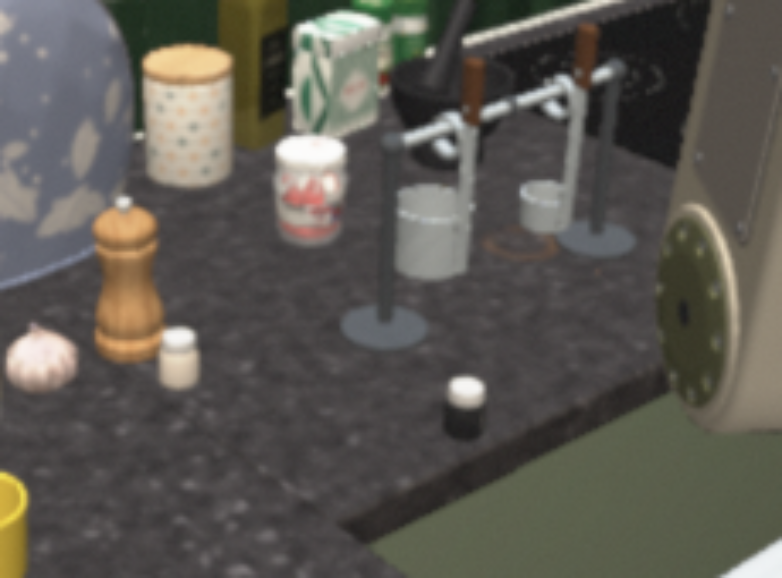

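The final view shows both measures hanging freely, large left (440,200) and small right (560,150) of the collar (507,103). The bystanders are in place.

```bash
python3 -c "
from workcell import ticket
print(ticket.hand_in())"
```

```text
the job is handed in; nothing more can be done
None
```

Both measures hang freely on the rail by their clips, the large one left of the collar and the small one right of it, everything else looked unmoved in the last picture, and the job is handed in at about 16 s of the 67 s allowed.

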